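Seat the gauge bridge on its setting base

ROBOT

A 6-joint arm with a two-finger parallel gripper is mounted at the origin on the work surface. World frame = base frame: x ahead of the robot, y to its left, z up, the work surface at z = 0. Lengths are in m, angles in degrees, forces in N, time in s.
With the tool pointing down it reaches from about 0.35 to 0.775 m from the base axis. Payload 5.5 kg.
Tool frame: the origin (TCP) lies at the very end of the fingers, on their centre line; the grasp point (between the pads) lies 19 mm behind it; z points along the fingers, y is the line along which they close (so a half turn about z gives the same grasp; the last joint's range is limited). The gripper opens to 85 mm and grips with 20 to 120 N. Pads are 22 mm wide; open, the fingers measure 114 mm over their backs; the gripper's body (76 mm by 85 mm) begins 54 mm behind the grasp point. The pads swing forward as they close: fully open they stand 13 mm farther back than shut.
Start: joints at [56.574, 17.945, 2.641, 74.691, 0, 82.002], TCP at [0.247, 0.519, 0.231] pointing down, gripper open.
Joint ranges: [-158.12, 158.12], [-49.38, 96.58], [-58.88, 72.47], [-126.05, 133.96], [-84.25, 85.87], [-180, 180]. Speed limits (degrees/s): [147.25, 147.25, 180, 180, 180, 180].

INTERFACE

Orientations are given as [roll, pitch, yaw] about the fixed x, y, z axes, in that order (R = Rz(yaw) Ry(pitch) Rx(roll)).
In Python, from workcell import readout, grab_frame, camera_params, hand_in gives the robot as it stands.
- The arm moves only by the tool play_rows, never from a script. Its argument "deltas" is a list of rows, each a list of 5 numbers: the opening in per cent of the stroke, from 0 (shut) to 100 (fully open), then the shift along the tool's x, y, z in m, then the turn about the tool's z in rad. In form: [[fingers, tx, ty, tz, yaw], ...]. A call has exactly 10 rows; each row shifts and turns the commanded pose from where the row before left it, along the tool's axes as they then stand; what a row does not reach is not made up. A row lasts 1/10 s, in which the tool goes at most 50 mm and 8.59 degrees, less where a joint would pass 70% of its speed; a pose out of reach is approached as far as the arm can. A call is refused whole if a number of a shift passes 0.05 or a number of a turn 0.15, either way. A call with a gripper value outside its range is refused whole. The fingers move at their own pace and stop on an object; the grip force is fixed at half the most. Time passes only in rows, so rows that do not move let the fingers close, or fill a call up. It gives the time, the measured TCP pose, the force, the opening and the grip force at its end, in the units of the state.
- readout.get_obs(): the state, without advancing time (a new reading comes with each control period).
- grab_frame(name): name is "scene" or "top" or "wrist"; returns the picture (420x560x3 uint8, red, green, blue); there is no depth.
- camera_params(name): a dict with "K" (3x3 intrinsics, pixels), "world_from_camera" (4x4, takes a point from camera to world coordinates). Camera axes: x right, y up, looking along -z (the intrinsics and any distortion apply to the point x, -y, -z); pixel columns grow to the right and rows downward; lengths in m; the calibration is good to about 2 mm. The wrist camera is an equidistant fisheye: a pixel r from the principal point sees the ray r / f radians off the axis. A picture is of the moment at which its call begins: read the wrist's pose just before it. camera_params takes no time and is no camera call; for the wrist camera it gives the pose at the moment of the call.
- hand_in(): hands the job in; it is judged then, once.
The state is a dict: "time": time; "q": joint angles; "qd": joint speeds; "joint_efforts": joint torques, N m; "ee_pos": TCP position; "tcp_rot": TCP orientation; "wrist_force": force on the tool from outside, world axes, zero at the start; "torque": the same for the moment, N m; "opening": opening from 0.0 (shut) to 1.0 (fully open); "grasp_force": force on a finger pad.
Only numpy, scipy, OpenCV 4.12 (cv2) and the standard library are available. Lean on these libraries where they do the work, as an engineer would, in place of code of your own. Each camera call takes 0.05 s, during which the arm holds its last target. There are 200 camera calls.

TASK

Lift the gauge bridge by its wooden grip and set it on the setting base with its three ball feet in their own seats: slide it gently along the groove until the cone foot drops into the cone, so that it sits fully home and level. Then press it down with about 10 N for a moment, never loading the base with more than 30 N, and let go of it, leaving the other things where they are.

Things in the scene. Friction and masses are not known exactly. Their poses are not given: they have to be found in the camera images.
- gauge_bridge: Gauge bridge, loose, 0.28 to 0.5 kg: plywood plate 144 mm (x) by 100 mm (y), 10 mm thick, narrowing to +y, its underside 20 mm above the origin; three steel ball feet of 12 mm under it, a wooden grip on top, a round dial (40 mm across, top at 40 mm) on the narrow +y end. Origin: level with the feet's undersides, amid the plate, z up. It starts standing on the table (origin z = 0).
- grip (a point): Point to grasp in the bridge's wooden grip, a bar 60 mm long along the bridge's x and 20 mm thick along its y (the width to grasp), standing 30 to 85 mm above the bridge's origin. The point is at (0, -4, 68) mm in the bridge's frame.
- cone_foot (a point): Lowest point of the bridge's foot that belongs in the cone, at (-60, -25, 0) mm in the bridge's frame.
- groove_foot (a point): Lowest point of the bridge's foot that belongs in the groove, at (60, -25, 0) mm in the bridge's frame.
- flat_foot (a point): Lowest point of the bridge's foot (under the dial) that belongs on the flat, at (0, 38, 0) mm in the bridge's frame.
- setting_base: Setting base, screwed to the table: wooden slab 250 (x) by 110 (y) by 18 mm with three steel seats on top. Origin: centre of its underside, on the table, z up. With all feet home the bridge's axes are parallel to the base's (dial to +y), every foot's underside is 26 mm above the table, bridge y = base y, and bridge x is within 20 mm of base x, as the cone demands. Foot friction 0.4 to 0.75.
- groove_mid (a point): Middle of the base's V groove, at (60, -25, 26) mm in the base's frame, at the level of a seated foot's underside. The groove has 90 degrees between its walls, is 92 mm long along the base's x, open at its ends, 23 mm wide at its mouth, which is 35 mm above the table.
- flat_mid (a point): Middle of the base's flat pad's top face, at (0, 38, 26) mm in the base's frame. The pad is 90 mm along x by 30 mm along y.
- cone_slide_mid (a point): Middle of the cone block's slide on the base, at (-60, -25, 30) mm in the base's frame: NOT the cone. The block (84 by 40 mm, top face 30 mm above the table, a 90 degree cone of 13 mm mouth in its middle) is clamped up to 20 mm either way along x from here; its place is not measured, so feel (or look) for it. A foot on its top face rides 4 mm too high; the groove still guides its foot then.
- turned_plate: Bystander: a turned walnut plate, 170 mm across, 21 mm high; origin under its centre.
- sanding_block: Bystander: cork sanding block 72 by 37 by 26 mm between the base and the bridge; origin under its centre.
- wax_jar: Bystander: small jar, 42 mm across, 45 mm high, between the base and the bridge; origin under its centre.
- dust_brush: Bystander: a brush lying on the table at the right.
- small_hammer: Bystander: a hammer lying on the table at the left.
Not all that is in view belongs to the job. Of the things that look like the gauge_bridge, take the one that is farthest to the robot's right at the start.

How it is judged:
By the outcome, as a careful person would: the job done as asked, in the order asked, and still so for the second after the job is handed in, with the robot touching nothing.
It also fails if it takes over 72 s, if anything falls off the work surface, if the arm or the gripper's body presses on something with over 40 N, if the wrist force passes 120 N, or if a joint passes its speed limit or range.

## Working session

There is one attempt and no reset: what is moved stays moved. The work goes in short steps, Python scripts to look and compute and a tool call to move; the robot and the scene stay as the last step left them, time stands still between calls to the robot, and variables do not carry over. Pictures are saved under pics/ and viewed, at most 10 in all, crops included, and the job is handed in when it is done.

Besides the shell and the picture viewer there is one more tool, called after "Emit:" as name([rows], argument=value, ...), one row to a line, values as JSON. play_rows: Moves the arm, as the interface text tells. Its arguments: {"type":"object","properties":{"deltas":{"type":"array"}},"required":["deltas"]}

```bash
mkdir -p pics
python3 - <<'E'
from workcell import *
import cv2
o=readout.get_obs(); print(o)
for n in("scene","top"):
    cv2.imwrite(f"pics/{n}0.png",grab_frame(n)[:,:,::-1]); c=camera_params(n); print(n,c)
E
```

```text
{'time': 0.0, 'q': array([ 5.65730417e+01,  1.79907984e+01,  2.57730223e+00,  7.46911997e+01,
       -1.12421249e-03,  8.20013369e+01]), 'qd': array([ 0.05668817, -0.09816345,  0.03133952, -0.02905869, -0.11918399,
       -0.03666275]), 'joint_efforts': array([ 1.93065614e-03, -4.80623782e+01,  2.98536122e+01,  1.92429830e-02,
        1.89970106e-04, -2.50992298e-05]), 'ee_pos': array([0.24662423, 0.51885584, 0.23041127]), 'tcp_rot': array([-1.79896166e+02, -1.34551439e-02,  1.54571694e+02]), 'wrist_force': array([ 0.29741285, -0.08463066, -0.02884782]), 'torque': array([ 0.01664667, -0.04086024, -0.01483545]), 'grasp_force': 0.0, 'opening': 0.9977480346683005}
scene {'K': array([[379.67072616,   0.        , 279.49206757],
       [  0.        , 379.67072616, 210.44062999],
       [  0.        ,   0.        ,   1.        ]]), 'world_from_camera': array([[-2.17769625e-01, -5.49168038e-01,  8.06840044e-01,
         1.42916336e+00],
       [ 9.75999965e-01, -1.21959152e-01,  1.80416279e-01,
         3.02251719e-01],
       [-6.77326205e-04,  8.26765040e-01,  5.62546985e-01,
         7.50776509e-01],
       [ 0.00000000e+00,  0.00000000e+00,  0.00000000e+00,
         1.00000000e+00]])}
top {'K': array([[382.01715384,   0.        , 280.5177427 ],
       [  0.        , 382.01715384, 207.53938131],
       [  0.        ,   0.        ,   1.        ]]), 'world_from_camera': array([[ 0.01386   ,  0.98719299, -0.15892732,  0.2771726 ],
       [-0.99986705,  0.01231789, -0.01068428,  0.05830531],
       [-0.0085898 ,  0.15905427,  0.98723247,  1.10791256],
       [ 0.        ,  0.        ,  0.        ,  1.        ]])}
```

View pics/top0.png

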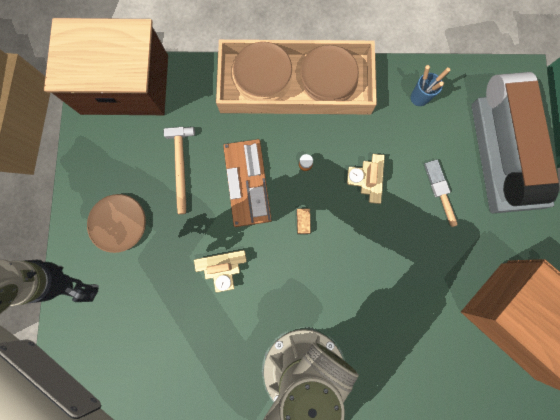

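View pics/scene0.png

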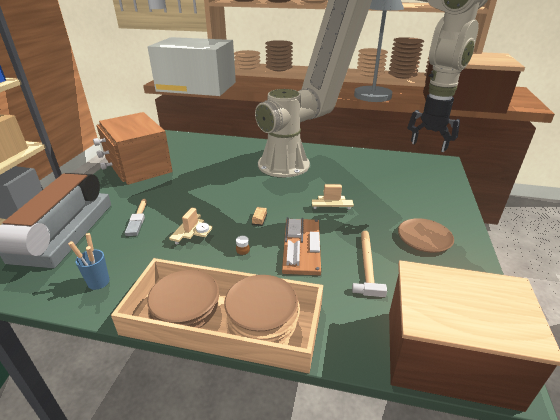

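Top view: two bridge-like things, one at (368,178) and one at (220,268). The robot's right is image right, so the one at (368,178) is meant. The base is at (247,182), the block at (304,221), the jar at (306,161). I'll confirm with an enlarged crop.

Run:
```python
import cv2
i=cv2.imread("pics/top0.png")[130:235,215:395]
cv2.imwrite("pics/crop0.png",cv2.resize(i,None,fx=4.4,fy=4.4,interpolation=cv2.INTER_CUBIC))
```

```text
(no output)
```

View pics/crop0.png

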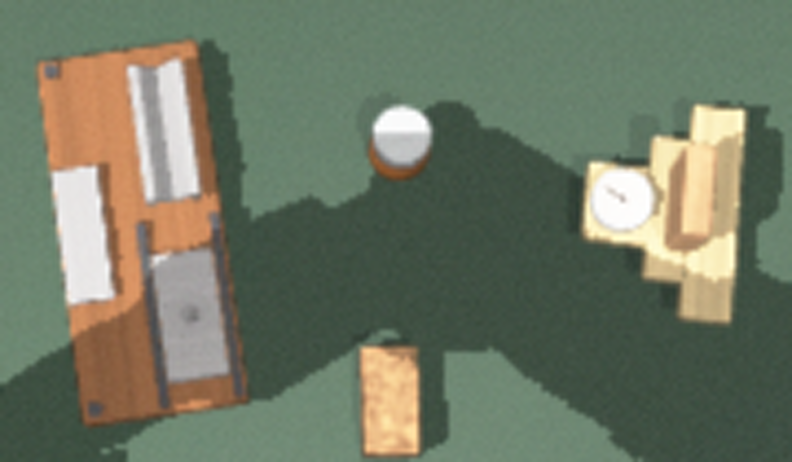

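The crop confirms it: the chosen bridge has its dial at crop (622,199), its grip at (693,195), and its dial end faces the base. On the base: groove at (163,130), flat at (83,233), and the cone block with its dark cone at (190,314).

```bash
cat > h.py <<'E'
import numpy as np
from scipy.optimize import least_squares
from workcell import *
def ray2plane(n,uv,z,P=None):
    c=P or camera_params(n);K=c["K"];T=c["world_from_camera"];out=[]
    for (u,v),zz in zip(np.atleast_2d(uv),np.broadcast_to(z,len(np.atleast_2d(uv)))):
        d=np.array([(u-K[0,2])/K[0,0],(v-K[1,2])/K[1,1]])
        if n=="wrist":
            r=np.hypot(*d);d=np.r_[d/r*np.sin(r),np.cos(r)] if r>1e-9 else np.array([0,0,1.])
        else:d=np.r_[d,1]
        w=T[:3,:3]@(d*[1,-1,-1]);out.append(T[:3,3]+w*(zz-T[2,3])/w[2])
    return np.array(out)[:,:2]
def R(a):return np.array([[np.cos(a),-np.sin(a)],[np.sin(a),np.cos(a)]])
def fit(loc,w):
    loc=np.array(loc,float)
    s=least_squares(lambda p:(loc@R(p[2]).T+p[:2]-w).ravel(),[*w.mean(0),0])
    return s.x,np.linalg.norm(s.fun.reshape(-1,2),axis=1)
def loc(p,pt):return R(p[2])@np.array(pt)+p[:2]
E
python3 - <<'E'
from h import *
f=lambda a:(np.array(a)+.5)/4.4-.5+[215,130]
b,e=fit([[.125,.055],[.125,-.055],[-.125,-.055],[-.125,.055]],ray2plane("top",f([(38,62),(193,42),(246,402),(85,425)]),.018))
print("base",b[:2],np.degrees(b[2]),e)
g,e=fit([[.072,-.05],[-.072,-.05],[0,.038]],ray2plane("top",f([(745,107),(730,322),(622,199)]),[.03,.03,.04]))
print("bridge",g[:2],np.degrees(g[2]),e,"grip",loc(g,[0,-.004]))
c=ray2plane("top",f([(190,314)]),.03)[0];print("cone in base",R(-b[2])@(c-b[:2]))
print("plate/jar/block",ray2plane("top",[(117,222),(306,162),(304,221)],[.02,.045,.026]))
o=readout.get_obs();print(o["time"])
E
```

```text
base [0.52765698 0.17074846] 9.181912291220646 [0.00198517 0.00284271 0.00178305 0.0023704 ]
bridge [ 0.5444006  -0.17614359] -5.23387299607904 [0.00327412 0.00379518 0.00689198] grip [ 0.54403571 -0.18012692]
cone in base [-0.06360402 -0.02553667]
plate/jar/block [[ 0.40428877  0.54004876]
 [ 0.5816518  -0.00153335]
 [ 0.41330944  0.00252974]]
0.1
```

Emit:
play_rows([
  [100,0,0,0,-0.117],
  [100,0,0,0,-0.117],
  [100,0,0,0,-0.118],
  [100,-0.021,-0.039,0,0],
  [100,-0.021,-0.039,0,0],
  [100,-0.021,-0.039,0,0],
  [100,-0.021,-0.039,0,0],
  [100,-0.021,-0.039,0,0],
  [100,-0.021,-0.039,0,0],
  [100,-0.021,-0.039,0,0],
])

```text
time: 1.1
ee_pos: [0.3684, 0.2323, 0.2311]
tcp_rot: [-180.0, -0.0, 174.8]
wrist_force: [1.3, -0.9, 0.1]
opening: 0.999
grasp_force: 0.0
```

Emit:
play_rows([
  [100,-0.021,-0.039,0,0],
  [100,-0.021,-0.039,0,0],
  [100,-0.021,-0.039,0,0],
  [100,-0.021,-0.039,0,0],
  [100,-0.021,-0.039,0,0],
  [100,-0.021,-0.039,0,0],
  [100,-0.021,-0.039,0,0],
  [100,-0.021,-0.039,0,0],
  [100,-0.021,-0.039,0,0],
  [100,0,0,0,0],
])

```text
time: 2.1
ee_pos: [0.5259, -0.1376, 0.2301]
tcp_rot: [-179.9, 0.0, 174.4]
wrist_force: [-0.2, 1.1, 0.2]
opening: 1.003
grasp_force: 0.0
```

Run:
```python
from h import *
import cv2,json
o=readout.get_obs();c=camera_params("wrist");i=grab_frame("wrist")
print(o["time"],o["ee_pos"],o["tcp_rot"],o["wrist_force"],c)
cv2.imwrite("pics/w1.png",cv2.resize(i[:,:,::-1],(800,600),interpolation=cv2.INTER_CUBIC))
json.dump({k:v.tolist() for k,v in c.items() if hasattr(v,"tolist")},open("w1.json","w"))
```

```text
2.1 [ 0.52592718 -0.13758647  0.23007368] [-1.79934460e+02  1.86415597e-02  1.74434080e+02] [-0.1589433   1.09126891  0.23607331] {'K': array([[325.1922621 ,   0.        , 285.61184429],
       [  0.        , 325.1922621 , 208.79015788],
       [  0.        ,   0.        ,   1.        ]]), 'world_from_camera': array([[ 9.63883935e-02, -9.53647731e-01, -2.85070663e-01,
         4.53563482e-01],
       [ 9.95343560e-01,  9.21522573e-02,  2.82693967e-02,
        -1.30382826e-01],
       [-6.89140975e-04, -2.86468090e-01,  9.58089536e-01,
         3.73678962e-01],
       [ 0.00000000e+00,  0.00000000e+00,  0.00000000e+00,
         1.00000000e+00]])}
```

View pics/w1.png

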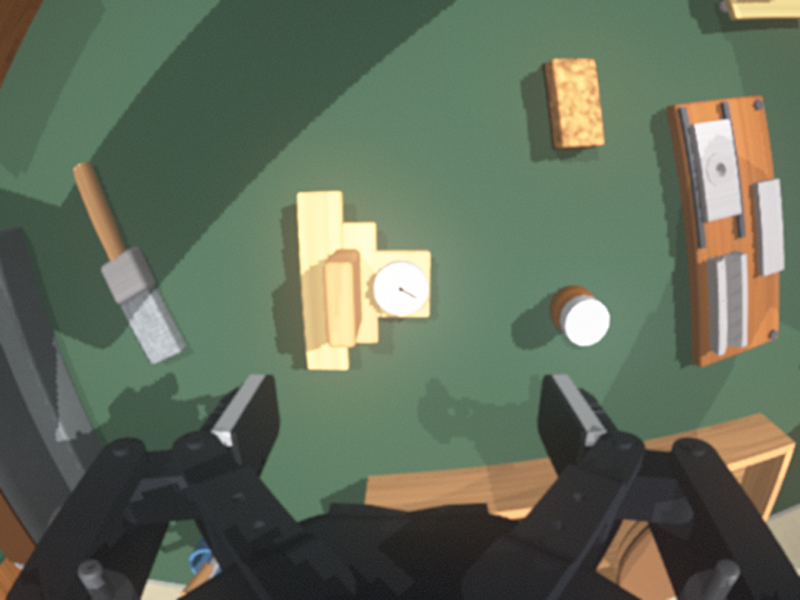

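The wrist view shows the bridge: plate edge corners (297,192) and (307,370), dial (401,289), grip top (326–354, 262–347). The base is at right with the cone at (719,169), and the jar and sanding block lie between them.

Run:
```python
from h import *
import json
c={k:np.array(v) for k,v in json.load(open("w1.json")).items()}
f=lambda a:(np.array(a)+.5)*.7-.5
g,e=fit(np.array([[-72,-50],[72,-50],[0,38],[-30,-14],[-30,6],[30,6],[30,-14]])/1e3,ray2plane("wrist",f([(297,192),(307,370),(401,289),(326,263),(353,262),(354,347),(329,347)]),[.03,.03,.04]+[.085]*4,c))
print("bridge",g[:2],np.degrees(g[2]),e,"grip",loc(g,[0,-.004]))
b,e=fit([[-.125,-.055],[-.125,.055],[.125,.055],[.125,-.055]],ray2plane("wrist",f([(672,106),(762,96),(781,346),(698,366)]),.018,c))
k=ray2plane("wrist",f([(719,169)]),.03,c)[0]
print("base",b[:2],np.degrees(b[2]),e,"cone",R(-b[2])@(k-b[:2]))
o=readout.get_obs();p=o["ee_pos"];y=np.radians(o["tcp_rot"][2])
d=loc(g,[0,-.004])-p[:2];print("tx,ty",d@[np.cos(y),np.sin(y)],d@[np.sin(y),-np.cos(y)],"turn",-(g[2]+np.pi-y))
```

```text
bridge [ 0.54120618 -0.17828937] -5.863591929556892 [0.00531303 0.00549446 0.00439466 0.00077977 0.00237767 0.00367472
 0.00121453] grip [ 0.54079754 -0.18226844]
base [0.52880129 0.17226035] 9.255705035305455 [0.0028301  0.00158317 0.01057822 0.00656758] cone [-0.06764258 -0.02638976]
tx,ty -0.02061846298919291 -0.045366835948752904 turn 0.00658696641215073
```

Emit:
play_rows([
  [100,-0.01,-0.022,0,0.006],
  [100,-0.01,-0.023,0,0],
  [100,0,0,0.02,0],
  [100,0,0,0.03,0],
  [100,0,0,0.03,0],
  [100,0,0,0.02,0],
  [100,0,0,0,0],
  [100,0,0,0,0],
  [100,0,0,0,0],
  [100,0,0,0,0],
])

```text
time: 3.15
ee_pos: [0.5409, -0.1797, 0.133]
tcp_rot: [-180.0, 0.2, 174.4]
wrist_force: [-0.2, 0.3, 0.9]
opening: 1.001
grasp_force: 0.0
```

Run:
```python
from h import *
import cv2,json
o=readout.get_obs();c=camera_params("wrist");i=grab_frame("wrist")
print(o["time"],o["ee_pos"],o["tcp_rot"],o["wrist_force"])
cv2.imwrite("pics/w2.png",cv2.resize(i[:,:,::-1],(800,600),interpolation=cv2.INTER_CUBIC))
json.dump({k:v.tolist() for k,v in c.items() if hasattr(v,"tolist")},open("w2.json","w"))
```

```text
3.15 [ 0.5408866  -0.17968451  0.13295893] [-1.79951707e+02  1.50826211e-01  1.74417116e+02] [-0.16711947  0.29054521  0.92973921]
```

View pics/w2.png

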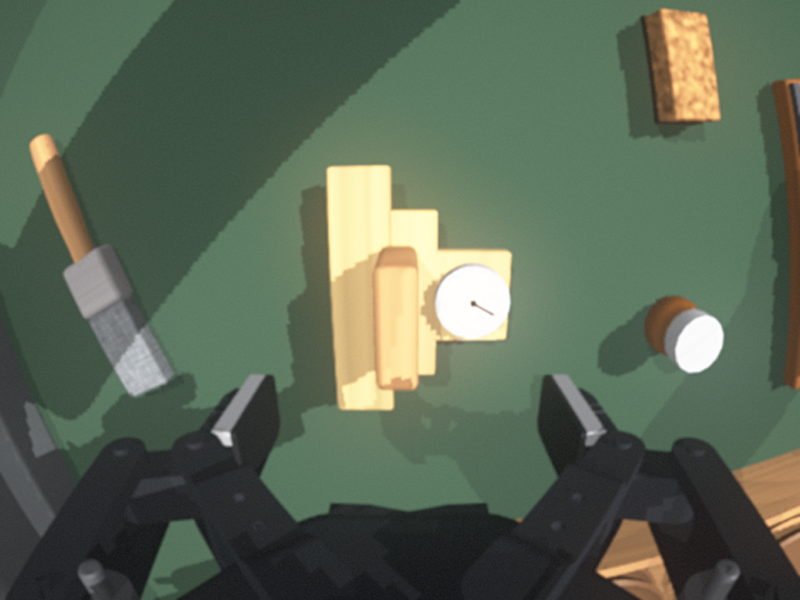

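The grip top is at (375–417, 269–388), the dial at (473,302) and the plate edge runs (327,167)–(338,409), all between the open fingers.

Run:
```python
from h import *
import json
c={k:np.array(v) for k,v in json.load(open("w2.json")).items()}
f=lambda a:(np.array(a)+.5)*.7-.5
L=np.array([[-72,-50],[72,-50],[0,38],[-30,-14],[-30,6],[30,6],[30,-14]])/1e3
w=ray2plane("wrist",f([(327,167),(338,409),(473,302),(375,271),(415,268),(417,387),(379,388)]),[.03,.03,.04]+[.085]*4,c)
o=readout.get_obs();p=o["ee_pos"];y=np.radians(o["tcp_rot"][2])
for s in (slice(0,7),slice(3,7)):
    g,e=fit(L[s],w[s]);print(g[:2],np.degrees(g[2]),e.round(4))
    d=loc(g,[0,-.004])-p[:2];print("tx,ty",d@[np.cos(y),np.sin(y)],d@[np.sin(y),-np.cos(y)],"turn",-(g[2]+np.pi-y),p)
```

```text
[ 0.54090979 -0.17875352] -5.293639284738021 [0.0066 0.0057 0.0042 0.0026 0.004  0.0039 0.0021]
tx,ty -5.079960713236698e-05 -0.003011379212641061 turn -0.005162017588312029 [ 0.54078349 -0.17973445  0.13275307]
[ 0.54044894 -0.18073806] -4.452740078680522 [0.003  0.0021 0.0025 0.0022]
tx,ty 0.00015586151250358322 -0.005030629111220375 turn -0.01983847741142153 [ 0.54078349 -0.17973445  0.13275307]
```

Emit:
play_rows([
  [100,0,-0.004,0,-0.006],
  [100,0,0,0.02,0],
  [100,0,0,0.02,0],
  [100,0,0,0.02,0],
  [100,0,0,0.016,0],
  [100,0,0,0.008,0],
  [100,0,0,0,0],
  [100,0,0,0,0],
  [100,0,0,0,0],
  [50,0,0,0,0],
])

```text
time: 4.2
ee_pos: [0.5403, -0.1839, 0.0483]
tcp_rot: [-180.0, 0.1, 174.7]
wrist_force: [0.2, -0.4, 0.1]
opening: 0.857
grasp_force: 0.0
```

Emit:
play_rows([
  [40,0,0,0,0],
  [30,0,0,0,0],
  [25,0,0,0,0],
  [20,0,0,0,0],
  [15,0,0,0,0],
  [10,0,0,0,0],
  [5,0,0,0,0],
  [0,0,0,0,0],
  [0,0,0,0,0],
  [0,0,0,0,0],
])

```text
time: 5.2
ee_pos: [0.5399, -0.1838, 0.0476]
tcp_rot: [-180.0, 0.0, 174.7]
wrist_force: [0.9, -1.9, 3.4]
opening: 0.227
grasp_force: 59.3
```

Emit:
play_rows([
  [0,0,0,-0.004,0],
  [0,0,0,-0.008,0],
  [0,0,0,-0.014,0],
  [0,0,0,-0.02,0],
  [0,0,0,-0.02,0],
  [0,0,0,-0.018,0],
  [0,0,0,-0.01,0],
  [0,0,0,-0.006,0],
  [0,0,0,0,0],
  [0,0,0,0,0],
])

```text
time: 6.2
ee_pos: [0.539, -0.1832, 0.1464]
tcp_rot: [180.0, -0.1, 174.7]
wrist_force: [-0.7, -0.4, -4.9]
opening: 0.226
grasp_force: 58.8
```

Emit:
play_rows([
  [0,0.001,0.01,0,0],
  [0,0.002,0.02,0,0],
  [0,0.003,0.03,0,0],
  [0,0.004,0.034,0,0],
  [0,0.004,0.034,0,0],
  [0,0.004,0.034,0,0],
  [0,0.004,0.034,0,0],
  [0,0.004,0.034,0,0],
  [0,0.004,0.034,0,0],
  [0,0.004,0.034,0,0],
])

```text
time: 7.2
ee_pos: [0.5318, 0.1183, 0.1465]
tcp_rot: [180.0, -0.1, 174.8]
wrist_force: [0.9, 0.2, -4.3]
opening: 0.226
grasp_force: 59.1
```

Emit:
play_rows([
  [0,0.003,0.03,0,0],
  [0,0.002,0.02,0,0],
  [0,0,0.002,0,-0.04],
  [0,0,0,0,-0.06],
  [0,0,0,0,-0.06],
  [0,0,0,0,-0.05],
  [0,0,0,0,-0.03],
  [0,0,0,0,-0.013],
  [0,0,0,0,0],
  [0,0,0,0,0],
])

```text
time: 8.2
ee_pos: [0.5327, 0.1686, 0.1472]
tcp_rot: [180.0, -0.0, -170.8]
wrist_force: [-0.1, -0.4, -4.1]
opening: 0.225
grasp_force: 59.4
```

Run:
```python
from h import *
import cv2,json
o=readout.get_obs();c=camera_params("wrist");i=grab_frame("wrist")
print(o["time"],o["ee_pos"],o["tcp_rot"],o["wrist_force"],o["torque"],o["opening"])
cv2.imwrite("pics/w3.png",cv2.resize(i[:,:,::-1],(800,600),interpolation=cv2.INTER_CUBIC))
json.dump({k:v.tolist() for k,v in c.items() if hasattr(v,"tolist")},open("w3.json","w"))
```

```text
8.2 [0.53265718 0.16862875 0.14718999] [ 1.79993050e+02 -1.11442914e-02 -1.70795561e+02] [-0.08919801 -0.38073437 -4.11668858] [-0.07439559 -0.01738997  0.02166238] 0.2245842251133584
```

View pics/w3.png

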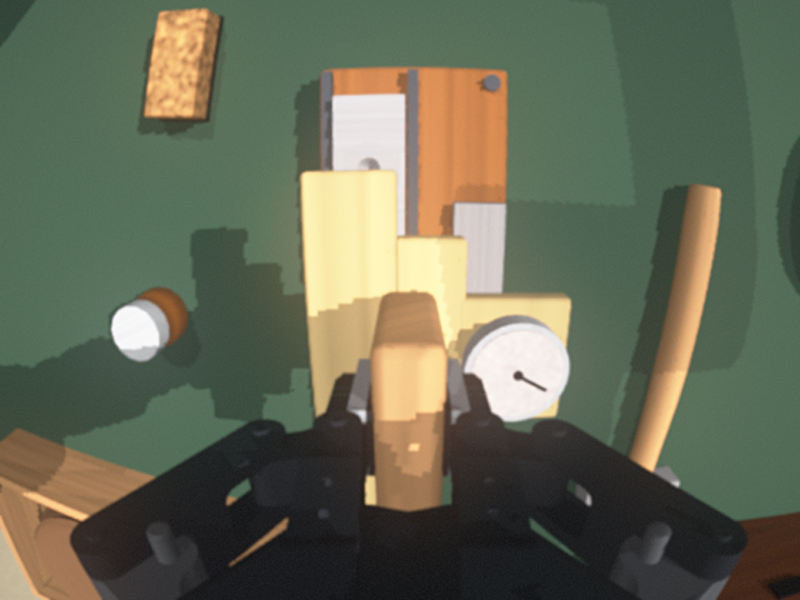

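The bridge is held upright over the base. Visible: cone mouth near (370,168), block far corners (333,96)/(405,93), base far corners (323,70)/(507,70), pad far corners (454,204)/(505,203); on the bridge, plate far corners (301,172)/(396,171) and dial (517,369).

Run:
```python
from h import *
import json
c={k:np.array(v) for k,v in json.load(open("w3.json")).items()}
f=lambda a:(np.array(a)+.5)*.7-.5
o=readout.get_obs();p=o["ee_pos"];y=np.radians(o["tcp_rot"][2])-np.pi
w=ray2plane("wrist",f([(323,70),(507,70),(454,204),(505,203)]),[.018]*2+[.026]*2,c)
b,e=fit(np.array([[-125,-55],[-125,55],[-45,23],[-45,53]])/1e3,w);print("base",b[:2],np.degrees(b[2]),e.round(4))
B=lambda a:(R(-y)@(np.array(a)-p[:2]).T).T*1e3   # bridge-aligned frame about TCP, mm
print("in tool-aligned frame mm: base pts\n",B(w[0]),B(w[1]),B(w[2]),B(w[3]))
k=ray2plane("wrist",f([(370,168),(333,96),(405,93)]),.03,c)
print("cone",B(k[0]),"block corners",B(k[1]),B(k[2]))
F=p[2]-.0476
for n,uv,z in(("plate far L",(301,172),.03),("plate far R",(396,171),.03),("dial",(517,369),.04)):
    print(n,B(ray2plane("wrist",f([uv]),F+z,c)[0]))
print("yaw",np.degrees(y))
```

```text
base [0.5268097 0.1711513] 9.091261719660459 [0.0019 0.0009 0.0006 0.001 ]
in tool-aligned frame mm: base pts
 [-129.99981462  -49.44143885] [-130.60422569   57.84474616] [-49.89412212  26.27414256] [-51.10767718  55.93777805]
cone [-70.4740632  -21.05874004] block corners [-111.97557375  -41.54972043] [-112.73861327   -1.62996449]
plate far L [-70.61836739 -37.28440351]
plate far R [-70.20907436  -4.09756464]
dial [-0.70008561 39.90738962]
yaw -350.792537093586
```

The bridge is square to the base within about 0.1° and 0.5 mm in y. The cone is about 11 mm towards −x from the cone foot. I'll descend here onto the block, then slide.

Emit:
play_rows([
  [0,0,0,0.006,0],
  [0,0,0,0.012,0],
  [0,0,0,0.016,0],
  [0,0,0,0.014,0],
  [0,0,0,0.008,0],
  [0,0,0,0.004,0],
  [0,0,0,0.003,0],
  [0,0,0,0,0],
  [0,0,0,0,0],
  [0,0,0,0,0],
])

```text
time: 9.25
ee_pos: [0.5333, 0.1687, 0.0849]
tcp_rot: [180.0, 0.1, -170.8]
wrist_force: [0.2, 0.0, -3.8]
opening: 0.225
grasp_force: 59.4
```

Emit:
play_rows([
  [0,0,0,0.001,0],
  [0,0,0,0.001,0],
  [0,0,0,0.001,0],
  [0,0,0,0,0],
  [0,0,0,0,0],
  [0,0,0,0,0],
  [0,0,0,0,0],
  [0,0,0,0,0],
  [0,0,0,0,0],
  [0,0,0,0,0],
])

```text
time: 10.25
ee_pos: [0.5328, 0.1686, 0.0813]
tcp_rot: [180.0, 0.0, -170.8]
wrist_force: [0.3, 0.2, -4.3]
opening: 0.228
grasp_force: 59.4
```

```bash
cat > r.py <<'E'
from h import *
o=readout.get_obs()
print(o["time"],*[o[k].round(4) for k in("ee_pos","tcp_rot","wrist_force","torque")])
E
python3 r.py
```

```text
10.25 [0.5328 0.1686 0.0813] [ 1.799979e+02  6.000000e-03 -1.707612e+02] [ 0.2516  0.1779 -4.3462] [-0.0195  0.042  -0.0158]
```

Emit:
play_rows([
  [0,0,0,0.001,0],
  [0,0,0,0,0],
  [0,0,0,0.001,0],
  [0,0,0,0,0],
  [0,0,0,0.0005,0],
  [0,0,0,0,0],
  [0,0,0,0,0],
  [0,0,0,0,0],
  [0,0,0,0,0],
  [0,0,0,0,0],
])

```text
time: 11.25
ee_pos: [0.5328, 0.1686, 0.0788]
tcp_rot: [180.0, 0.0, -170.8]
wrist_force: [0.5, -0.2, -4.7]
opening: 0.225
grasp_force: 59.4
```

Emit:
play_rows([
  [0,0,0,0.0005,0],
  [0,0,0,0,0],
  [0,0,0,0.0005,0],
  [0,0,0,0,0],
  [0,0,0,0,0],
  [0,0,0,0,0],
  [0,0,0,0,0],
  [0,0,0,0,0],
  [0,0,0,0,0],
  [0,0,0,0,0],
])

```text
time: 12.25
ee_pos: [0.5328, 0.1686, 0.0778]
tcp_rot: [180.0, 0.0, -170.8]
wrist_force: [1.3, 0.3, -3.4]
opening: 0.226
grasp_force: 59.4
```

```bash
python3 r.py
```

```text
12.25 [0.5328 0.1686 0.0778] [ 1.799978e+02  3.800000e-03 -1.707678e+02] [ 1.2935  0.2942 -3.3555] [0.0187 0.0651 0.0401]
```

Emit:
play_rows([
  [0,0,0,0.0005,0],
  [0,0,0,0,0],
  [0,0,0,0,0],
  [0,0,0,0,0],
  [0,0,0,0,0],
  [0,0,0,0,0],
  [0,0,0,0,0],
  [0,0,0,0,0],
  [0,0,0,0,0],
  [0,0,0,0,0],
])

```text
time: 13.25
ee_pos: [0.5329, 0.1686, 0.0774]
tcp_rot: [180.0, 0.0, -170.8]
wrist_force: [0.7, 0.8, -1.4]
opening: 0.226
grasp_force: 59.9
```

```bash
python3 r.py
```

```text
13.25 [0.5329 0.1686 0.0774] [ 1.799976e+02  1.800000e-02 -1.707640e+02] [ 0.6619  0.7556 -1.4488] [-0.0394  0.1346  0.0044]
```

Emit:
play_rows([
  [0,0.0005,0,0,0],
  [0,0.0005,0,0,0],
  [0,0.0005,0,0,0],
  [0,0.0005,0,0,0],
  [0,0.0005,0,0,0],
  [0,0.0005,0,0,0],
  [0,0.0005,0,0,0],
  [0,0.0005,0,0,0],
  [0,0,0,0,0],
  [0,0,0,0,0],
])

```text
time: 14.25
ee_pos: [0.5288, 0.168, 0.0774]
tcp_rot: [180.0, 0.0, -170.8]
wrist_force: [2.7, -0.3, 0.6]
opening: 0.227
grasp_force: 60.0
```

```bash
python3 r.py
```

```text
14.25 [0.5288 0.168  0.0774] [ 1.799967e+02  1.300000e-03 -1.707606e+02] [ 2.7054 -0.3377  0.602 ] [-0.0383 -0.2849  0.0363]
```

Emit:
play_rows([
  [0,0.0005,0,0,0],
  [0,0.0005,0,0,0],
  [0,0.0005,0,0,0],
  [0,0.0005,0,0,0],
  [0,0,0,0,0],
  [0,0,0,0,0],
  [0,0,0,0,0],
  [0,0,0,0,0],
  [0,0,0,0,0],
  [0,0,0,0,0],
])

```text
time: 15.25
ee_pos: [0.5265, 0.1676, 0.0771]
tcp_rot: [180.0, -0.0, -170.8]
wrist_force: [-1.5, -0.6, -3.8]
opening: 0.225
grasp_force: 59.7
```

```bash
python3 r.py
```

```text
15.25 [0.5265 0.1676 0.0771] [ 1.799943e+02 -4.150000e-02 -1.707629e+02] [-1.4756 -0.5929 -3.7629] [-0.1533  0.3538 -0.0872]
```

Emit:
play_rows([
  [0,0.0005,0,0,0],
  [0,0.0005,0,0,0],
  [0,0.0005,0,0,0],
  [0,0.0005,0,0,0],
  [0,0.0005,0,0,0],
  [0,0.0005,0,0,0],
  [0,0.0005,0,0,0],
  [0,0.0005,0,0,0],
  [0,0.0005,0,0,0],
  [0,0,0,0,0],
])

```text
time: 16.25
ee_pos: [0.5223, 0.1669, 0.0773]
tcp_rot: [180.0, -0.0, -170.8]
wrist_force: [-0.7, 0.1, -4.6]
opening: 0.226
grasp_force: 59.5
```

```bash
python3 r.py
```

```text
16.25 [0.5223 0.1669 0.0773] [ 1.799939e+02 -1.900000e-03 -1.707618e+02] [-0.6679  0.0809 -4.6163] [-0.0178  0.0074 -0.0333]
```

Emit:
play_rows([
  [0,0,0,0.0005,0],
  [0,0,0,0.0005,0],
  [0,0,0,0.0005,0],
  [0,0,0,0.0005,0],
  [0,0,0,0,0],
  [0,0,0,0,0],
  [0,0,0,0,0],
  [0,0,0,0,0],
  [0,0,0,0,0],
  [0,0,0,0,0],
])

```text
time: 17.25
ee_pos: [0.5225, 0.1669, 0.0753]
tcp_rot: [180.0, 0.0, -170.8]
wrist_force: [0.6, -0.5, -4.7]
opening: 0.228
grasp_force: 59.5
```

```bash
python3 r.py
```

```text
17.25 [0.5225 0.1669 0.0753] [ 1.799960e+02  4.800000e-03 -1.707598e+02] [ 0.5556 -0.4639 -4.6898] [-0.0263  0.0377  0.0388]
```

Emit:
play_rows([
  [0,0,0,0.0005,0],
  [0,0,0,0,0],
  [0,0,0,0.0005,0],
  [0,0,0,0,0],
  [0,0,0,0,0],
  [0,0,0,0,0],
  [0,0,0,0,0],
  [0,0,0,0,0],
  [0,0,0,0,0],
  [0,0,0,0,0],
])

```text
time: 18.25
ee_pos: [0.5225, 0.1668, 0.0745]
tcp_rot: [-180.0, 0.0, -170.8]
wrist_force: [-1.8, -1.0, 1.9]
opening: 0.228
grasp_force: 60.1
```

```bash
python3 r.py
```

```text
18.25 [0.5225 0.1668 0.0745] [-1.799933e+02  1.600000e-02 -1.707664e+02] [-1.825  -0.9739  1.872 ] [-0.4583  0.339   0.0028]
```

Emit:
play_rows([
  [0,0,0,0.0005,0],
  [0,0,0,0,0],
  [0,0,0,0,0],
  [0,0,0,0,0],
  [0,0,0,0,0],
  [0,0,0,0,0],
  [0,0,0,0,0],
  [0,0,0,0,0],
  [0,0,0,0,0],
  [0,0,0,0,0],
])

```text
time: 19.25
ee_pos: [0.5226, 0.1668, 0.0743]
tcp_rot: [-180.0, 0.0, -170.8]
wrist_force: [-2.3, -1.4, 4.6]
opening: 0.22
grasp_force: 60.7
```

```bash
python3 r.py
```

```text
19.25 [0.5226 0.1668 0.0743] [-1.799898e+02  3.440000e-02 -1.707707e+02] [-2.2507 -1.3661  4.5631] [-0.6466  0.6904 -0.1321]
```

Emit:
play_rows([
  [0,0.0003,-0.0001,0,0],
  [0,0,-0.0001,0,0],
  [0,0.0003,-0.0001,0,0],
  [0,0,0,0,0],
  [0,0.0002,-0.0001,0,0],
  [0,0,0,0,0],
  [0,0,0,0,0],
  [0,0,0,0,0],
  [0,0,0,0,0],
  [0,0,0,0,0],
])

```text
time: 20.25
ee_pos: [0.5221, 0.1664, 0.0739]
tcp_rot: [-180.0, 0.0, -170.8]
wrist_force: [0.6, -1.2, 3.9]
opening: 0.223
grasp_force: 60.6
```

```bash
python3 r.py
```

```text
20.25 [0.5221 0.1664 0.0739] [-1.799962e+02  3.880000e-02 -1.707668e+02] [ 0.6192 -1.1994  3.9028] [-0.5691 -0.1333 -0.0215]
```

Emit:
play_rows([
  [0,0,-0.0001,0,0],
  [0,0,-0.0001,0,0],
  [0,0,-0.0001,0,0],
  [0,0,-0.0001,0,0],
  [0,0,0,0,0],
  [0,0,0,0,0],
  [0,0,0,0,0],
  [0,0,0,0,0],
  [0,0,0,0,0],
  [0,0,0,0,0],
])

```text
time: 21.25
ee_pos: [0.5218, 0.166, 0.0738]
tcp_rot: [180.0, -0.0, -170.8]
wrist_force: [1.4, -0.5, 2.1]
opening: 0.228
grasp_force: 60.3
```

```bash
python3 r.py
```

```text
21.25 [0.5218 0.166  0.0738] [ 1.799896e+02 -2.000000e-04 -1.707610e+02] [ 1.4001 -0.5169  2.0652] [-0.1664 -0.2818 -0.0336]
```

Emit:
play_rows([
  [0,-0.0002,0,0,0],
  [0,0,0,0.0002,0],
  [0,0,0,0,0],
  [0,0,0,0.0002,0],
  [0,0,0,0,0],
  [0,0,0,0,0],
  [0,0,0,0,0],
  [0,0,0,0,0],
  [0,0,0,0,0],
  [0,0,0,0,0],
])

```text
time: 22.25
ee_pos: [0.5218, 0.1661, 0.0737]
tcp_rot: [180.0, -0.0, -170.8]
wrist_force: [-0.6, -0.0, 5.3]
opening: 0.227
grasp_force: 60.9
```

```bash
python3 r.py
```

```text
22.25 [0.5218 0.1661 0.0737] [ 179.992    -0.     -170.7617] [-0.6329 -0.0148  5.2542] [-0.1947  0.1444 -0.0615]
```

Emit:
play_rows([
  [0,0,0,0.0002,0],
  [0,0,0,0,0],
  [0,0,0,0.0003,0],
  [0,0,0,0,0],
  [0,0,0,0,0],
  [0,0,0,0,0],
  [0,0,0,0,0],
  [0,0,0,0,0],
  [0,0,0,0,0],
  [0,0,0,0,0],
])

```text
time: 23.25
ee_pos: [0.5219, 0.166, 0.0736]
tcp_rot: [180.0, 0.0, -170.8]
wrist_force: [-2.0, -0.9, 6.9]
opening: 0.226
grasp_force: 61.3
```

```bash
python3 r.py
```

```text
23.25 [0.5219 0.166  0.0736] [ 1.799963e+02  1.610000e-02 -1.707679e+02] [-1.9603 -0.9091  6.9067] [-0.2209  0.3663 -0.0782]
```

Emit:
play_rows([
  [0,0.0002,-0.0001,0.0002,0],
  [0,0,0,0,0],
  [0,0,0,0.0002,0],
  [0,0,0,0,0],
  [0,0,0,0,0],
  [0,0,0,0,0],
  [0,0,0,0,0],
  [0,0,0,0,0],
  [0,0,0,0,0],
  [0,0,0,0,0],
])

```text
time: 24.25
ee_pos: [0.5219, 0.166, 0.0736]
tcp_rot: [180.0, 0.1, -170.8]
wrist_force: [-1.6, -0.1, 10.7]
opening: 0.227
grasp_force: 61.5
```

```bash
python3 r.py
```

```text
24.25 [0.5219 0.166  0.0736] [ 1.799862e+02  5.110000e-02 -1.707656e+02] [-1.5554 -0.0909 10.7073] [-0.1021  0.4914 -0.0928]
```

Emit:
play_rows([
  [0,0,0,0,0],
  [0,0.0002,0,-0.0003,0],
  [0,0,0,-0.0003,0],
  [0,0,0,-0.0003,0],
  [0,0,0,-0.0002,0],
  [0,0,0,0,0],
  [0,0,0,0,0],
  [0,0,0,0,0],
  [0,0,0,0,0],
  [0,0,0,0,0],
])

```text
time: 25.25
ee_pos: [0.5218, 0.166, 0.0737]
tcp_rot: [180.0, 0.0, -170.8]
wrist_force: [1.8, 0.6, 4.5]
opening: 0.224
grasp_force: 60.6
```

Emit:
play_rows([
  [26,0,0,0,0],
  [30,0,0,0,0],
  [33,0,0,0,0],
  [36,0,0,0,0],
  [40,0,0,0,0],
  [45,0,0,0,0],
  [50,0,0,0,0],
  [50,0,0,0,0],
  [50,0,0,0,0],
  [50,0,0,0,0],
])

```text
time: 26.25
ee_pos: [0.5216, 0.1659, 0.0736]
tcp_rot: [180.0, 0.0, -170.8]
wrist_force: [0.3, -0.6, 0.6]
opening: 0.502
grasp_force: 0.0
```

```bash
python3 r.py
```

```text
26.25 [0.5216 0.1659 0.0736] [ 1.799965e+02  9.500000e-03 -1.707616e+02] [ 0.2589 -0.6167  0.6453] [-0.0143  0.0065 -0.0001]
```

Emit:
play_rows([
  [60,0,0,-0.004,0],
  [60,0,0,-0.008,0],
  [60,0,0,-0.015,0],
  [60,0,0,-0.025,0],
  [60,0,0,-0.03,0],
  [60,0,0,-0.03,0],
  [60,0,0,-0.02,0],
  [60,0,0,-0.01,0],
  [60,0,0,0,0],
  [60,0,0,0,0],
])

```text
time: 27.25
ee_pos: [0.5213, 0.1658, 0.215]
tcp_rot: [180.0, -0.0, -170.8]
wrist_force: [-0.6, 0.3, -1.2]
opening: 0.597
grasp_force: 0.0
```

Run:
```python
from h import *
import cv2,numpy as np
o=readout.get_obs();print(o["time"],o["ee_pos"],o["wrist_force"])
w=grab_frame("wrist")[:,:,::-1];s=grab_frame("scene")[195:285,255:355,::-1]
a=cv2.resize(w[:300],(800,429)[:2]) if 0 else cv2.resize(w,(440,330),interpolation=cv2.INTER_AREA)
cv2.imwrite("pics/wfull.png",w)
b=cv2.resize(s,(360,324),interpolation=cv2.INTER_CUBIC)
im=np.zeros((330,800,3),np.uint8);im[:330,:440]=a;im[:324,440:]=b
cv2.imwrite("pics/end.png",im)
```

```text
27.25 [0.52126114 0.16577954 0.21496073] [-0.60362681  0.28215367 -1.20930099]
```

View pics/end.png

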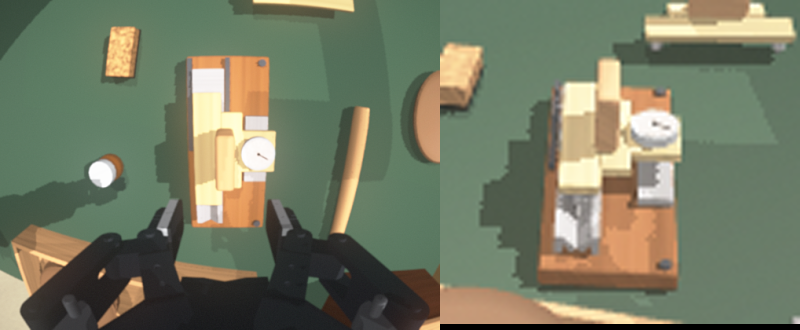

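The bridge sits square and level on the base: wrist view (left half) grip at (225,160), dial at (258,153); the scene crop agrees. Jar, block and hammer are where they were. Foot height by the arm was about 26 mm under load, with no side force, so it is home.

```bash
python3 -c "from workcell import *; print(hand_in())"
```

```text
the job is handed in; nothing more can be done
None
```

The gauge bridge is seated on the setting base, slid along the groove until the cone foot dropped in, pressed to a measured 10.7 N and released. The job is handed in; it looked level and square in the last pictures, at about 26 mm foot height by the arm's reading.

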